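Stand the lopsided parts case on its heavy end

ROBOT

A 6-joint arm with a two-finger parallel gripper is mounted at the origin on the work surface. World frame = base frame: x ahead of the robot, y to its left, z up, the work surface at z = 0. Lengths are in m, angles in degrees, forces in N, time in s.
With the tool pointing down it reaches from about 0.3 to 0.75 m from the base axis. Payload 8.5 kg.
Tool frame: the origin (TCP) lies midway between the tips of the shut fingers; the grasp point (between the pads) lies 19 mm behind it (env.tcp_to_grasp is the z of the grasp point in the tool frame, in m); z points along the fingers, y is the line along which they close (so a half turn about z gives the same grasp; the last joint's range is limited). The gripper opens to 85 mm and grips with 20 to 120 N. Pads are 22 mm wide; open, the fingers measure 114 mm over their backs; the gripper's body (76 mm by 85 mm) begins 54 mm behind the grasp point. The pads swing forward as they close: fully open they stand 13 mm farther back than shut.
Start: joints at [52.466, 21.807, 74.336, -0, 83.858, -12.336], TCP at [0.234, 0.498, 0.231] pointing down, gripper open.
Joint ranges: [-178.18, 178.18], [-50.72, 133.34], [12.68, 142.11], [-81.47, 261.47], [9.98, 163.14], [-165.26, 165.26]. Speed limits (degrees/s): [136.94, 136.94, 180, 180, 180, 180].

INTERFACE

Orientations are given as a 3x3 rotation matrix whose columns are the frame's x, y, z axes.
In Python, from rig import env, imaging, job, models gives the robot as it stands. The module is installed in compiled form; this text tells all that it offers.
- The arm moves only by the tool jog_arm, never from a script. Its argument "plan" is text: rows parted by semicolons, each of 7 numbers parted by spaces: the turn, a rotation vector about the tool's x, y, z in degrees, then the shift along the tool's x, y, z in cm, then the closure in counts, from 0 (fully open) to 255 (shut). In form: rx ry rz x y z claw; .... A call has 1 to 10 rows; each row shifts and turns the commanded pose from where the row before left it, along the tool's axes as they then stand; what a row does not reach is not made up. A row lasts 1/12 s, in which the tool goes at most 41.7 mm and 7.16 degrees, less where a joint would pass 70% of its speed; a pose out of reach is approached as far as the arm can. A call with a gripper value outside its range is refused whole. The fingers move at their own pace and stop on an object; "grip_force" is the grip in N (left out, the last holds). Time passes only in rows, so rows that do not move let the fingers close. It gives the time, the measured TCP pose, the force, the opening and the grip force at its end, in the units of the state.
- env.observe(): the state, without advancing time (a new reading comes with each control period).
- imaging.get_image(name): name is "side" or "top"; returns a dict with "pixels" (420x560x3 uint8, red, green, blue), "depth" (420x560 float32, m along the optical axis (not along the pixel's ray), 0 where there is no reading), "fov_y" (degrees; the focal length in pixels is half the picture's height over the tangent of half this angle, whatever the lens; pixels are square), "cx", "cy" (the principal point, pixels), "world_from_camera" (4x4, takes a point from camera to world coordinates). Camera axes: x right, y down, z forward; pixel columns grow to the right and rows downward; lengths in m; the calibration is good to about 2 mm. A picture is of the moment at which its call begins.
- job.close_job(): hands the job in; it is judged then, once.
Trained networks look in the newest picture that a camera, given by its name, has taken for a name from the list of things; names that differ only in an ending like _2 or _b are one class to them, and where a whole thing is asked for, a point or a joint stands for the part that bears it (a point fixed in the world has none). Each returns a list of dicts, best first, with "confidence" (0 to 1); they miss things now and then, are a little off and sometimes report something else, mostly with a low value. They report only what shows in the picture. A call takes as long as a camera call. They do not tell look-alikes from the thing itself.
- models.outline_of(camera, query): "region" (420x560 bool, what is visible of it) and "bbox" ([centre column, centre row, width, height] in pixels, round what is visible of it).
- models.tip_of(camera, query): "at" ([column, row] in pixels: a listed point, or the origin of a listed thing).
The state is a dict: "time_s": time; "q": joint angles; "qvel": joint speeds; "joint_efforts": joint torques, N m; "position": TCP position; "tool_rot": TCP orientation; "ft_force": force on the tool from outside, world axes, zero at the start; "wrist_torque": the same for the moment, N m; "grip_width": finger opening in m; "gripper_force": force on a finger pad.
Only numpy, scipy, OpenCV 4.12 (cv2) and the standard library are available. Lean on these libraries where they do the work, as an engineer would, in place of code of your own. Each camera call takes 0.05 s, during which the arm holds its last target. There are 200 camera calls.

TASK

The plain grey parts case lying on the steel table has something heavy packed at one end, and nothing on the outside shows which. Lift it clear of the table by the handle in the middle of its lid so that it hangs freely and the heavy end sinks, then stand it upright on the rubber mat with the heavy end down and let go of it. Do not knock the other stock about.

Things in the scene. Friction and masses are not known exactly. Their poses are not given: they have to be found in the camera images.
- case: closed grey box 200 mm long (its x axis), 76 mm wide (y), 60 mm high (z), about 0.8 kg, lying on its bottom with the lid up; the origin is the centre of its underside. It looks the same from both ends; a 0.5 kg load is packed inside at one end, about 62 mm from the middle, which end differs from start to start. Upright on end it stands 200 mm tall on a 76 by 60 mm base, with the handle sticking out sideways
- case_center (a point): the centre of the case (30 mm above its underside), axes as case. When it stands on end the handle is at mid-height beside it: a gripper still holding it must lean away from the lid by some 25 degrees to clear the upper half
- case_grip (a point): centre of the handle: a black roller 14 mm thick and 54 mm long, its axis along the case's y, centred over the lid, 42 mm above it (102 mm above the underside), held by thin steel rods at both of its ends. Pinched from above across the roller (fingers closing along the case's length), the case turns freely about the roller: lifted, it hangs tilted about 30 degrees, heavy end low
- case_end1 (a point): centre of the end face at the case's +x end (100 mm from the centre)
- case_end2 (a point): centre of the end face at the case's -x end (100 mm from the centre)
- mat_top (a point): centre of the top of the black rubber mat, 170 by 170 mm, 4 mm thick, of grippy rubber (friction about 1.1), fixed to the table, x and y along its edges
- tin: bystander: a round tin 74 mm across, 75 mm high; origin at the centre of its underside
- tape: bystander: a cardboard ring lying flat, 90 mm across, 50 mm high; origin at the centre of its underside
- bottle: bystander: a white bottle 64 mm across, 170 mm high; origin at the centre of its underside
- jar: bystander: a jar 70 mm across, 90 mm high; origin at the centre of its underside
- carton: bystander: a cardboard box 120 by 90 by 70 mm; origin at the centre of its underside
- brush: bystander: a hand brush lying on the table; origin at its underside
Not all that is in view belongs to the job. Of the things shaped like the part that bears mat_top, the black one is meant.

How it is judged:
By the outcome, as a careful person would: the job done as asked, in the order asked, and still so for the second after the job is handed in, with the robot touching nothing.
It also fails if it takes over 61 s, if anything falls off the work surface, if the arm or the gripper's body presses on something with over 40 N, if the wrist force passes 120 N, or if a joint passes its speed limit or range.

## Working session

There is one attempt and no reset: what is moved stays moved. The work goes in short steps, Python scripts to look and compute and a tool call to move; the robot and the scene stay as the last step left them, time stands still between calls to the robot, and variables do not carry over. Pictures are saved under pics/ and viewed, at most 10 in all, crops included, and the job is handed in when it is done.

Besides the shell and the picture viewer there is one more tool, called after "Call:" as a command line: name --argument value ..., lists and objects as JSON in quotes. jog_arm: Moves the arm, as the interface text tells. Its arguments: {"type":"object","properties":{"plan":{"type":"string"},"grip_force":{"type":"number"}},"required":["plan"]}

```bash
mkdir -p pics
cat > h.py <<'E'
import numpy as np, cv2
from rig import env, imaging, job, models
def pts(im):
    D=im["depth"];h,w=D.shape;f=h/2/np.tan(np.radians(im["fov_y"])/2)
    v,u=np.mgrid[:h,:w]
    P=np.stack([(u-im["cx"])*D/f,(v-im["cy"])*D/f,D],-1)
    T=np.array(im["world_from_camera"]);return P@T[:3,:3].T+T[:3,3]
def save(im,n): cv2.imwrite("pics/"+n,im["pixels"][...,::-1])
E
python3 - <<'E'
from h import *
ims={c:imaging.get_image(c) for c in("top","side")}
cv2.imwrite("pics/a.png",ims["top"]["pixels"][...,::-1]);cv2.imwrite("pics/b.png",ims["side"]["pixels"][...,::-1])
for c,im in ims.items():
    P=pts(im);print(c,np.round(im["world_from_camera"],2).tolist(),im["fov_y"])
    for q in("case","mat_top","tin","tape","bottle","jar","carton","brush"):
        for r in models.outline_of(c,q)[:2]:
            m=r["region"]&(im["depth"]>0);X=P[m]
            print(c,q,round(r["confidence"],2),np.round(r["bbox"]),np.round(np.percentile(X,[2,50,98],axis=0),3).tolist() if len(X) else 0)
    for q in("case_grip","case_end1","case_end2","mat_top","case_center"):
        for r in models.tip_of(c,q)[:2]:
            u,v=np.round(r["at"]).astype(int);print(c,q,round(r["confidence"],2),u,v,np.round(P[v,u],3) if 0<=v<420 and 0<=u<560 else 0)
o=env.observe();print(o["position"],np.round(o["tool_rot"],3).tolist(),o["ft_force"],env.tcp_to_grasp)
E
```

```text
top [[0.02, -0.98, 0.21, 0.31], [-1.0, -0.02, 0.0, 0.03], [0.0, -0.21, -0.98, 1.13], [0.0, 0.0, 0.0, 1.0]] 57.64638234557516
top case 0.93 [340. 213.  78.  44.] [[0.471, -0.251, 0.005], [0.525, -0.152, 0.06], [0.585, -0.059, 0.108]]
top mat_top 0.71 [157. 297.  64.  59.] [[0.203, 0.277, 0.0], [0.282, 0.359, 0.005], [0.365, 0.44, 0.009]]
top mat_top 0.65 [386. 294.  58.  64.] [[0.22, -0.374, -0.001], [0.298, -0.293, 0.004], [0.381, -0.212, 0.008]]
top tin 0.95 [290. 164.  24.  30.] [[0.648, -0.043, -0.001], [0.675, -0.008, 0.073], [0.728, 0.027, 0.079]]
top tape 0.74 [239. 226.  64.  69.] [[0.402, 0.054, -0.0], [0.486, 0.141, 0.004], [0.573, 0.226, 0.009]]
top tape 0.62 [291. 250.  32.  34.] [[0.376, -0.054, 0.008], [0.427, -0.017, 0.049], [0.463, 0.028, 0.054]]
top bottle 0.78 [243. 136.  25.  34.] [[0.716, 0.104, 0.013], [0.731, 0.13, 0.112], [0.76, 0.159, 0.172]]
top jar 0.77 [343. 149.  23.  31.] [[0.685, -0.195, 0.018], [0.707, -0.163, 0.087], [0.744, -0.136, 0.093]]
top carton 0.76 [130. 196.  46.  48.] [[0.512, 0.417, 0.008], [0.569, 0.455, 0.07], [0.629, 0.509, 0.074]]
top car
[... 1461 characters left out ...]
716, -0.19, 0.072], [0.75, -0.15, 0.096]]
side brush 0.91 [290. 375.  71.  47.] [[0.394, -0.505, 0.009], [0.498, -0.454, 0.019], [0.567, -0.411, 0.025]]
side case_grip 0.8 291 256 [ 0.528 -0.167  0.108]
side case_end1 0.56 306 295 [ 0.557 -0.255  0.037]
side case_end1 0.55 278 247 [ 0.5   -0.098  0.06 ]
side case_end2 0.56 306 295 [ 0.557 -0.255  0.037]
side case_end2 0.55 278 247 [ 0.5   -0.098  0.06 ]
side mat_top 0.89 216 323 [ 0.301 -0.288  0.002]
side mat_top 0.83 205 159 [0.299 0.357 0.002]
side case_center 0.68 291 269 [ 0.525 -0.184  0.067]
[0.23413982 0.49765269 0.23131395] [[-0.905, 0.426, -0.0], [0.426, 0.905, -0.0], [0.0, -0.0, -1.0]] [-0.60715568 -0.11304759 -0.33823731] -0.0187
```

View pics/a.png

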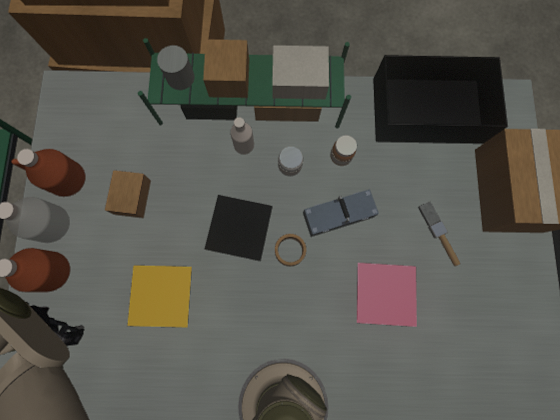

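View pics/b.png

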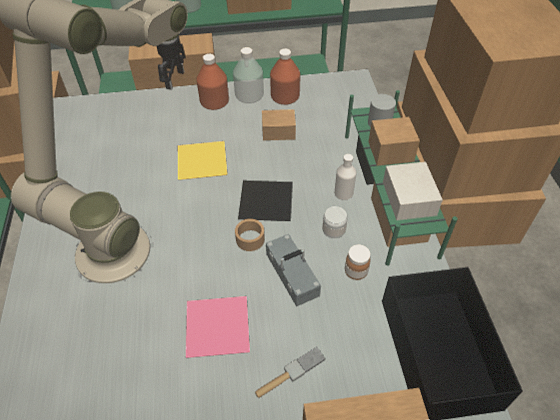

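The top view shows the case at pixel (340,213) with its handle at (346,207), and the black mat at (239,226). The yellow and pink mats are decoys. The networks labelled the black mat as tape, and the ring at (291,250) is the tape. Next I measure the handle and mat more closely.

Run:
```python
from h import *
from scipy.spatial.transform import Rotation as R
for c in("top","side"):
    im=imaging.get_image(c);P=pts(im)
    near=np.linalg.norm(P[...,:2]-[.53,-.16],axis=-1)<.15
    H=P[near&(P[...,2]>.092)&(P[...,2]<.12)];print(c,"handle",len(H),H.mean(0),np.ptp(H,axis=0), cv2.minAreaRect((H[:,:2]*1000).astype(np.float32)))
    L=P[near&(P[...,2]>.05)&(P[...,2]<.07)];print("lid",cv2.minAreaRect((L[:,:2]*1000).astype(np.float32)),np.median(L[:,2]))
    dark=(im["pixels"].max(-1)<50)&(np.linalg.norm(P[...,:2]-[.486,.14],axis=-1)<.13)&(P[...,2]<.02)
    M=P[dark];print("mat",len(M),cv2.minAreaRect((M[:,:2]*1000).astype(np.float32)),np.median(M[:,2]))
print(env.observe()["q"])
```

```text
top handle 114 [ 0.52846986 -0.1564393   0.10646478] [0.06912108 0.02703982 0.01972205] ((529.1959228515625, -156.92697143554688), (72.33616638183594, 13.422381401062012), 18.535476684570312)
lid ((520.2010498046875, -137.23773193359375), (95.89192962646484, 248.19134521484375), 24.542152404785156) 0.05968025351981754
mat 3097 ((488.605712890625, 141.76670837402344), (168.19778442382812, 167.4558868408203), 79.2359390258789) 0.004253888074987611
side handle 120 [ 0.53210856 -0.16169187  0.1064339 ] [0.06924085 0.03027504 0.02108237] ((532.1749877929688, -160.23736572265625), (73.55635070800781, 16.88431739807129), 22.484434127807617)
lid ((522.07470703125, -139.79725646972656), (110.12271881103516, 252.9628448486328), 28.225414276123047) 0.06099649663866924
mat 36 ((486.2737121582031, 133.95298767089844), (174.26638793945312, 161.4646759033203), 81.15467071533203) 0.004891194115230202
[ 5.24649492e+01  2.18052266e+01  7.43343710e+01  1.24625771e-03
  8.38581257e+01 -1.23365811e+01]
```

Call:
jog_arm --plan "0 0 0 -2.74 -2.34 -0.1 0;0 0 0 -2.74 -2.34 -0.1 0;0 0 0 -2.74 -2.34 -0.1 0;0 0 0 -2.74 -2.34 -0.1 0;0 0 0 -2.74 -2.34 -0.1 0;0 0 0 -2.74 -2.34 -0.1 0;0 0 0 -2.74 -2.34 -0.1 0;0 0 0 -2.74 -2.34 -0.1 0;0 0 0 -2.74 -2.34 -0.1 0;0 0 0 -2.74 -2.34 -0.1 0" --grip_force 60

```text
time_s: 2.33
position: [0.3828, 0.1676, 0.2416]
tool_rot: [[-0.905, 0.426, 0.001], [0.426, 0.905, 0.0], [-0.001, 0.0, -1.0]]
ft_force: [0.9, 1.1, -0.4]
grip_width: 0.0855
gripper_force: 0.0
```

Call:
jog_arm --plan "0 0 0 -2.74 -2.34 -0.1 0;0 0 0 -2.74 -2.34 -0.1 0;0 0 0 -2.74 -2.34 -0.1 0;0 0 0 -2.74 -2.34 -0.1 0;0 0 0 -2.74 -2.34 -0.1 0;0 0 0 -2.74 -2.34 -0.1 0;0 0 0 -2.74 -2.34 -0.1 0;0 0 0 -2.74 -2.34 -0.1 0;0 0 0 -2.74 -2.34 -0.1 0;0 0 0 -2.74 -2.34 -0.1 0"

```text
time_s: 3.17
position: [0.5312, -0.161, 0.2514]
tool_rot: [[-0.905, 0.426, 0.0], [0.426, 0.905, -0.0], [-0.0, 0.0, -1.0]]
ft_force: [1.2, 0.1, 0.3]
grip_width: 0.0853
gripper_force: 0.0
```

Call:
jog_arm --plan "0 0 -6.5 0 0 0 0;0 0 -6.5 0 0 0 0;0 0 -6.5 0 0 0 0;0 0 -6.5 0 0 0 0;0 0 -6.5 0 0 0 0;0 0 -6.5 0 0 0 0;0 0 -6.5 0 0 0 0;0 0 0 0 0 0 0;0 0 0 0 0 0 0"

```text
time_s: 3.92
position: [0.5307, -0.1591, 0.2513]
tool_rot: [[-0.939, -0.344, 0.0], [-0.344, 0.939, -0.0], [0.0, -0.0, -1.0]]
ft_force: [-0.5, -0.2, 0.5]
grip_width: 0.0853
gripper_force: 0.0
```

Call:
jog_arm --plan "0 0 0 0 0 3.0 0;0 0 0 0 0 3.0 0;0 0 0 0 0 3.0 0;0 0 0 0 0 3.0 0;0 0 0 0 0 2.8 0;0 0 0 0 0 2.0 0;0 0 0 0 0 0 0;0 0 0 0 0 0 255;0 0 0 0 0 0 255;0 0 0 0 0 0 255"

```text
time_s: 4.75
position: [0.5315, -0.1595, 0.085]
tool_rot: [[-0.938, -0.346, 0.003], [-0.346, 0.938, -0.001], [-0.002, -0.002, -1.0]]
ft_force: [0.4, 0.2, 0.1]
grip_width: 0.0512
gripper_force: 0.0
```

Call:
jog_arm --plan "0 0 0 0 0 0 255;0 0 0 0 0 0 255;0 0 0 0 0 0 255;0 0 0 0 0 0 255;0 0 0 0 0 0 255;0 0 0 0 0 0 255;0 0 0 0 0 0 255"

```text
time_s: 5.33
position: [0.5309, -0.1591, 0.0841]
tool_rot: [[-0.938, -0.346, 0.001], [-0.346, 0.938, -0.0], [-0.001, -0.0, -1.0]]
ft_force: [-1.2, 1.4, 5.8]
grip_width: 0.0126
gripper_force: 58.3
```

Call:
jog_arm --plan "0 0 0 0 0 -0.8 255;0 0 0 0 0 -1.2 255;0 0 0 0 0 -1.6 255;0 0 0 0 0 -2 255;0 0 0 0 0 -2 255;0 0 0 0 0 -2 255;0 0 0 0 0 -2 255;0 0 0 0 0 -2 255;0 0 0 0 0 -2 255;0 0 0 0 0 -1 255"

```text
time_s: 6.17
position: [0.5306, -0.159, 0.2513]
tool_rot: [[-0.938, -0.347, 0.001], [-0.347, 0.938, -0.0], [-0.0, -0.001, -1.0]]
ft_force: [0.7, 0.6, -7.0]
grip_width: 0.0119
gripper_force: 58.6
```

Call:
jog_arm --plan "0 0 0 0 0 0 255;0 0 0 0 0 0 255;0 0 0 0 0 0 255;0 0 0 0 0 0 255;0 0 0 0 0 0 255;0 0 0 0 0 0 255;0 0 0 0 0 0 255;0 0 0 0 0 0 255;0 0 0 0 0 0 255;0 0 0 0 0 0 255"

```text
time_s: 7.0
position: [0.5307, -0.1591, 0.2493]
tool_rot: [[-0.938, -0.347, -0.0], [-0.347, 0.938, -0.0], [0.0, 0.0, -1.0]]
ft_force: [-0.6, -0.3, -6.4]
grip_width: 0.0117
gripper_force: 58.6
```

```bash
cat > look.py <<'E'
import sys
from h import *
im=imaging.get_image("side");save(im,sys.argv[1]);o=env.observe();print(o["position"],o["ft_force"],o["q"])
E
python3 look.py c.png
```

```text
[ 0.53078342 -0.15915358  0.24933703] [-0.52906567  0.6194997  -6.90966864] [-2.89318856e+01  2.15347457e+01  7.17399801e+01 -3.04297786e-03
  8.67166818e+01 -1.39234704e+02]
```

View pics/c.png

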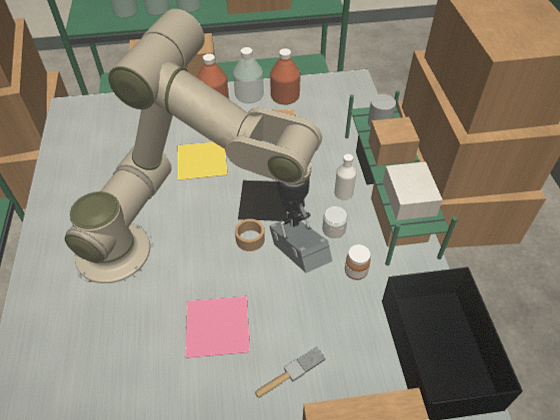

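The case now hangs clear, at about pixel (300,245). I'll measure its tilt from depth.

```bash
cat > tilt.py <<'E'
from h import *
o=env.observe();T=o["tool_rot"];g=np.array(o["position"])-.0187*np.array(T)[:,2]
# horizontal length dir from tool y ; a along -Y side
for c in("side","top"):
    im=imaging.get_image(c);P=pts(im)
    d=np.array(T)[:,1]*[1,1,0];d/=np.linalg.norm(d)
    n=np.array([-d[1],d[0],0])
    Q=P-g;a=Q@d;b=Q@n;z=P[...,2]
    m=(abs(b)<.04)&(abs(a)<.18)&(z>.015)&(Q[...,2]<.12)&(im["depth"]>0)
    for lo in np.arange(-.18,.18,.02):
        s=m&(a>=lo)&(a<lo+.02)
        if s.sum()>5: print(c,round(lo+.01,2),s.sum(),np.round(np.percentile(z[s],[5,50,95]),3))
print("d",d,"grasp",g)
E
python3 tilt.py
```

```text
side -0.13 400 [0.234 0.248 0.264]
side -0.11 368 [0.235 0.274 0.284]
side -0.09 186 [0.213 0.27  0.279]
side -0.07 210 [0.203 0.26  0.346]
side -0.05 281 [0.194 0.251 0.358]
side -0.03 361 [0.192 0.282 0.385]
side -0.01 355 [0.179 0.255 0.356]
side 0.01 223 [0.161 0.215 0.334]
side 0.03 114 [0.141 0.198 0.313]
side 0.05 66 [0.156 0.186 0.311]
side 0.07 7 [0.177 0.182 0.295]
side 0.13 41 [0.019 0.042 0.053]
side 0.15 27 [0.02  0.05  0.053]
side 0.17 27 [0.025 0.049 0.054]
top -0.07 92 [0.218 0.26  0.266]
top -0.05 68 [0.244 0.251 0.258]
top 0.03 24 [0.366 0.384 0.388]
top 0.05 9 [0.18  0.183 0.186]
top 0.07 6 [0.178 0.18  0.184]
top 0.13 8 [0.048 0.049 0.053]
top 0.15 43 [0.022 0.049 0.053]
top 0.17 34 [0.02  0.048 0.052]
d [-0.34698463  0.93787082 -0.        ] grasp [ 0.53078145 -0.15915136  0.26803703]
```

```bash
cat > plan.py <<'E'
from h import *
from scipy.spatial.transform import Rotation as R
def rows(wps,claw):
    """wps: list of (grasp_xyz, lean_deg about tool x relative to straight down)"""
    o=env.observe();p=np.array(o["position"]);T=np.array(o["tool_rot"]);out=[]
    d=T[:,1]*[1,1,0];d/=np.linalg.norm(d);x=np.cross(d,[0,0,-1])
    for g,l in wps:
        T2=np.stack([x,d,[0,0,-1.]],1)@R.from_euler("x",l,degrees=True).as_matrix()
        p2=np.array(g)+.0187*T2[:,2]
        rv=np.round(np.degrees(R.from_matrix(T.T@T2).as_rotvec()),1);s=np.round(T.T@(p2-p)*100,2)
        out.append(" ".join(f"{v+0:g}" for v in[*rv,*s,claw]))
        p=p+T@s/100;T=T@R.from_rotvec(np.radians(rv)).as_matrix()
    for i in range(0,len(out),10): print(";".join(out[i:i+10]))
def cur():
    o=env.observe();T=np.array(o["tool_rot"]);d=T[:,1]*[1,1,0];d/=np.linalg.norm(d)
    return np.array(o["position"])-.0187*T[:,2],d
E
python3 - <<'E'
from plan import *
g,d=cur();corner=np.array([.488,.140,.004])-.03*d
tgt=corner-.0356*d+[0,0,.138+.03];n=20
t=np.arange(1,n+1)/n;s=t*t*(3-2*t)
print(g,tgt,corner)
rows([(g+(tgt-g)*a,28*a) for a in s],255)
E
```

```text
[ 0.53077164 -0.15919634  0.26807331] [0.51075681 0.07847368 0.172     ] [0.49840708 0.11186296 0.004     ]
0.2 0 0 -0.05 0.16 0.07 255;0.6 0 0 -0.13 0.46 0.2 255;0.9 0 0 -0.21 0.73 0.3 255;1.2 0 0 -0.27 0.96 0.39 255;1.5 0 0 -0.33 1.18 0.44 255;1.6 0 0 -0.39 1.36 0.46 255;1.9 0 0 -0.41 1.51 0.47 255;1.9 0 0 -0.45 1.63 0.45 255;2.1 0 0 -0.47 1.71 0.4 255;2.1 0 0 -0.47 1.76 0.35 255
2.1 0 0 -0.48 1.77 0.28 255;2 0 0 -0.47 1.75 0.2 255;2 0 0 -0.44 1.68 0.14 255;1.8 0 0 -0.42 1.57 0.08 255;1.7 0 0 -0.38 1.44 0.01 255;1.5 0 0 -0.33 1.25 -0.02 255;1.2 0 0 -0.28 1.04 -0.04 255;0.9 0 0 -0.21 0.78 -0.05 255;0.6 0 0 -0.13 0.5 -0.05 255;0.2 0 0 -0.05 0.17 -0.01 255
```

Call:
jog_arm --plan "0.2 0 0 -0.05 0.16 0.07 255;0.6 0 0 -0.13 0.46 0.2 255;0.9 0 0 -0.21 0.73 0.3 255;1.2 0 0 -0.27 0.96 0.39 255;1.5 0 0 -0.33 1.18 0.44 255;1.6 0 0 -0.39 1.36 0.46 255;1.9 0 0 -0.41 1.51 0.47 255;1.9 0 0 -0.45 1.63 0.45 255;2.1 0 0 -0.47 1.71 0.4 255;2.1 0 0 -0.47 1.76 0.35 255"

```text
time_s: 7.98
position: [0.5217, -0.0428, 0.2015]
tool_rot: [[-0.938, -0.337, 0.086], [-0.348, 0.909, -0.228], [-0.001, -0.244, -0.97]]
ft_force: [0.7, 0.3, -7.7]
grip_width: 0.0118
gripper_force: 58.6
```

Call:
jog_arm --plan "2.1 0 0 -0.48 1.77 0.28 255;2 0 0 -0.47 1.75 0.2 255;2 0 0 -0.44 1.68 0.14 255;1.8 0 0 -0.42 1.57 0.08 255;1.7 0 0 -0.38 1.44 0.01 255;1.5 0 0 -0.33 1.25 -0.02 255;1.2 0 0 -0.28 1.04 -0.04 255;0.9 0 0 -0.21 0.78 -0.05 255;0.6 0 0 -0.13 0.5 -0.05 255;0.2 0 0 -0.05 0.17 -0.01 255"

```text
time_s: 8.82
position: [0.5132, 0.0718, 0.155]
tool_rot: [[-0.937, -0.308, 0.163], [-0.349, 0.828, -0.44], [0.0, -0.469, -0.883]]
ft_force: [-0.6, 0.4, -7.0]
grip_width: 0.0116
gripper_force: 58.8
```

Call:
jog_arm --plan "0 0 0 0 0 0 255;0 0 0 0 0 0 255;0 0 0 0 0 0 255;0 0 0 0 0 0 255;0 0 0 0 0 0 255;0 0 0 0 0 0 255;0 0 0 0 0 0 255;0 0 0 0 0 0 255;0 0 0 0 0 0 255;0 0 0 0 0 0 255"

```text
time_s: 9.65
position: [0.5138, 0.0703, 0.1555]
tool_rot: [[-0.938, -0.306, 0.163], [-0.347, 0.828, -0.44], [0.0, -0.469, -0.883]]
ft_force: [-0.5, -1.1, -7.3]
grip_width: 0.012
gripper_force: 58.7
```

```bash
python3 tilt.py; python3 look.py d.png
```

```text
side -0.13 299 [0.132 0.148 0.165]
side -0.11 265 [0.141 0.174 0.185]
side -0.09 122 [0.117 0.171 0.179]
side -0.07 109 [0.102 0.16  0.168]
side -0.05 116 [0.095 0.149 0.157]
side -0.03 209 [0.092 0.144 0.266]
side -0.01 362 [0.091 0.176 0.269]
side 0.01 270 [0.077 0.224 0.284]
side 0.03 189 [0.055 0.215 0.29 ]
side 0.05 123 [0.07  0.209 0.288]
side 0.07 28 [0.083 0.203 0.268]
side 0.09 7 [0.206 0.212 0.218]
top -0.13 126 [0.133 0.146 0.158]
top -0.11 210 [0.144 0.178 0.184]
top -0.09 263 [0.148 0.174 0.182]
top -0.07 255 [0.128 0.163 0.169]
top -0.05 252 [0.115 0.151 0.158]
top -0.03 218 [0.099 0.141 0.147]
top -0.01 270 [0.095 0.179 0.269]
top 0.01 275 [0.093 0.18  0.279]
top 0.03 203 [0.069 0.11  0.29 ]
top 0.05 123 [0.076 0.096 0.285]
top 0.07 37 [0.083 0.087 0.091]
d [-0.34691752  0.93789564 -0.        ] grasp [0.51073813 0.07852857 0.17198609]
[0.51380313 0.07030497 0.15546954] [ 0.20199677  0.0821073  -7.82071714] [  7.85244408  23.70369151  90.76750128 -31.04225035  62.75292023
 -88.63176321]
```

View pics/d.png

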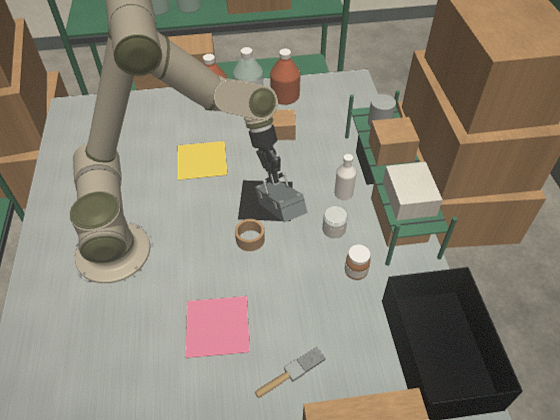

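The case hangs over the mat at about 30°, with its low end at pixel (265,205). Now the touchdown, followed by the first part of the tipping arc.

Run:
```python
from plan import *
g,d=cur()
rows([(g-[0,0,z],28) for z in(.008,.016,.022,.026,.029,.031)],255)
```

```text
0 0 0 0 0.38 0.71 255;0 0 0 0 0.37 0.7 255;0 0 0 0 0.28 0.53 255;0 0 0 0 0.19 0.36 255;0 0 0 0 0.14 0.26 255;0 0 0 0 0.1 0.18 255
```

Call:
jog_arm --plan "0 0 0 0 0.38 0.71 255;0 0 0 0 0.37 0.7 255;0 0 0 0 0.28 0.53 255;0 0 0 0 0.19 0.36 255;0 0 0 0 0.14 0.26 255;0 0 0 0 0.1 0.18 255;0 0 0 0 0 0 255;0 0 0 0 0 0 255;0 0 0 0 0 0 255"

```text
time_s: 10.55
position: [0.5147, 0.0698, 0.1259]
tool_rot: [[-0.938, -0.305, 0.166], [-0.347, 0.827, -0.442], [-0.002, -0.472, -0.882]]
ft_force: [-0.6, -4.1, 6.4]
grip_width: 0.0121
gripper_force: 59.8
```

```bash
cat > arc.py <<'E'
import sys
from plan import *
a,b,n,bias,corner_a=map(float,sys.argv[1:])
g,d=cur();r=.1428;psi=lambda th:np.radians(th-44.43)
# corner horizontally from current roller, assumed tilt a
c=g-r*np.sin(psi(a))*d;c[2]=.004
print("corner",c,"g",g)
rows([(c+r*(np.sin(psi(t))*d+np.cos(psi(t))*np.array([0,0,1]))+[0,0,bias],28) for t in np.linspace(a,b,int(n)+1)[1:]],255)
E
python3 arc.py 30 70 20 0.0015 0
```

```text
corner [0.4992871  0.11142034 0.004     ] g [0.51160286 0.07803415 0.14242659]
-0.1 0.1 0 0 0.31 -0.45 255;0 0 0 0 0.39 -0.32 255;0 0 0 0 0.39 -0.3 255;0 0 0 0 0.41 -0.29 255;0 0 0 0 0.42 -0.28 255;0 0 0 0 0.42 -0.26 255;0 0 0 0 0.43 -0.24 255;0 0 0 0 0.45 -0.23 255;0 0 0 0 0.45 -0.22 255;0 0 0 0 0.45 -0.19 255
0 0 0 0 0.47 -0.19 255;0 0 0 0 0.47 -0.16 255;0 0 0 0 0.47 -0.15 255;0 0 0 0 0.48 -0.14 255;0 0 0 0 0.49 -0.11 255;0 0 0 0 0.49 -0.1 255;0 0 0 0 0.49 -0.08 255;0 0 0 0 0.49 -0.07 255;0 0 0 0 0.5 -0.05 255;0 0 0 0 0.5 -0.03 255
```

Call:
jog_arm --plan "0 0 0 0 0.31 -0.45 255;0 0 0 0 0.39 -0.32 255;0 0 0 0 0.39 -0.3 255;0 0 0 0 0.41 -0.29 255;0 0 0 0 0.42 -0.28 255;0 0 0 0 0.42 -0.26 255;0 0 0 0 0.43 -0.24 255;0 0 0 0 0.45 -0.23 255;0 0 0 0 0.45 -0.22 255;0 0 0 0 0.45 -0.19 255"

```text
time_s: 11.38
position: [0.4968, 0.1174, 0.13]
tool_rot: [[-0.938, -0.306, 0.164], [-0.347, 0.828, -0.44], [-0.001, -0.47, -0.883]]
ft_force: [0.1, 0.1, 5.3]
grip_width: 0.0119
gripper_force: 59.9
```

Call:
jog_arm --plan "0 0 0 0 0.47 -0.19 255;0 0 0 0 0.47 -0.16 255;0 0 0 0 0.47 -0.15 255;0 0 0 0 0.48 -0.14 255;0 0 0 0 0.49 -0.11 255;0 0 0 0 0.49 -0.1 255;0 0 0 0 0.49 -0.08 255;0 0 0 0 0.49 -0.07 255;0 0 0 0 0.5 -0.05 255;0 0 0 0 0.5 -0.03 255"

```text
time_s: 12.22
position: [0.4801, 0.1625, 0.1165]
tool_rot: [[-0.938, -0.306, 0.164], [-0.347, 0.828, -0.439], [-0.001, -0.469, -0.883]]
ft_force: [-0.2, 3.8, 5.7]
grip_width: 0.0121
gripper_force: 60.0
```

```bash
python3 tilt.py; python3 look.py e.png
```

```text
side -0.13 179 [0.165 0.191 0.2  ]
side -0.11 353 [0.118 0.19  0.205]
side -0.09 386 [0.059 0.168 0.212]
side -0.07 217 [0.019 0.084 0.213]
side -0.05 71 [0.021 0.085 0.148]
side -0.03 120 [0.03  0.195 0.23 ]
side -0.01 161 [0.129 0.162 0.231]
side 0.01 169 [0.137 0.213 0.249]
side 0.03 114 [0.156 0.225 0.252]
side 0.05 50 [0.148 0.209 0.25 ]
side 0.07 20 [0.157 0.172 0.249]
top -0.13 88 [0.191 0.194 0.198]
top -0.11 259 [0.172 0.198 0.202]
top -0.09 297 [0.125 0.205 0.21 ]
top -0.07 297 [0.074 0.205 0.213]
top -0.05 262 [0.055 0.148 0.179]
top -0.03 212 [0.068 0.1   0.127]
top -0.01 264 [0.035 0.134 0.229]
top 0.01 178 [0.135 0.202 0.242]
top 0.03 99 [0.155 0.244 0.252]
top 0.05 25 [0.186 0.247 0.252]
d [-0.34680626  0.93793679 -0.        ] grasp [0.47703632 0.17072991 0.13297467]
[0.48010232 0.16263429 0.11639573] [0.86013083 3.74163133 4.53994712] [ 19.07763753  27.62771967  91.81492644 -31.55110135  63.63033194
 -76.19658321]
```

View pics/e.png

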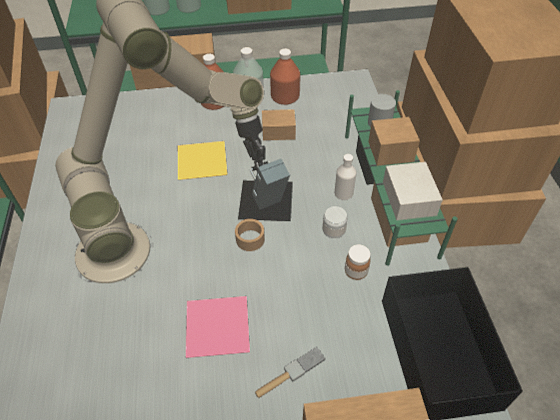

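The case is up at about 70° on the mat, around pixel (270,185). I'll continue the arc to upright.

```bash
python3 arc.py 70 90 14 0.0005 0
```

```text
corner [0.49844254 0.11305257 0.004     ] g [0.47703374 0.17084932 0.132912  ]
0 0.1 0 0 0.34 -0.05 255;0 0 0 0 0.35 0 255;0 0 0 0 0.36 0.01 255;0 0 0 0 0.35 0.02 255;0 0 0 0 0.36 0.02 255;0 0 0 0 0.35 0.03 255;0 0 0 0 0.36 0.05 255;0 0 0 0 0.35 0.05 255;0 0 0 0 0.35 0.06 255;0 0 0 0 0.35 0.07 255
0 0 0 0 0.35 0.08 255;0 0 0 0 0.34 0.08 255;0 0 0 0 0.35 0.1 255;0 0 0 0 0.34 0.1 255
```

Call:
jog_arm --plan "0 0 0 0 0.34 -0.05 255;0 0 0 0 0.35 0 255;0 0 0 0 0.36 0.01 255;0 0 0 0 0.35 0.02 255;0 0 0 0 0.36 0.02 255;0 0 0 0 0.35 0.03 255;0 0 0 0 0.36 0.05 255;0 0 0 0 0.35 0.05 255;0 0 0 0 0.35 0.06 255;0 0 0 0 0.35 0.07 255"

```text
time_s: 13.2
position: [0.4697, 0.1902, 0.0975]
tool_rot: [[-0.938, -0.306, 0.164], [-0.347, 0.828, -0.44], [-0.001, -0.469, -0.883]]
ft_force: [0.6, 5.4, 3.6]
grip_width: 0.0119
gripper_force: 60.1
```

Call:
jog_arm --plan "0 0 0 0 0.35 0.08 255;0 0 0 0 0.34 0.08 255;0 0 0 0 0.35 0.1 255;0 0 0 0 0.34 0.1 255;0 0 0 0 0 0 255;0 0 0 0 0 0 255;0 0 0 0 0 0 255"

```text
time_s: 13.78
position: [0.4667, 0.1999, 0.0883]
tool_rot: [[-0.938, -0.306, 0.165], [-0.348, 0.828, -0.44], [-0.002, -0.47, -0.883]]
ft_force: [2.7, 3.8, 6.1]
grip_width: 0.012
gripper_force: 60.2
```

```bash
python3 tilt.py
python3 - <<'E'
from h import *
im=imaging.get_image("side");cv2.imwrite("pics/f.png",cv2.resize(im["pixels"][70:270,180:380,::-1],(600,600)))
print(env.observe()["wrist_torque"])
E
```

```text
side -0.11 851 [0.025 0.117 0.199]
side -0.09 306 [0.035 0.179 0.208]
side -0.07 227 [0.034 0.203 0.209]
side -0.05 175 [0.049 0.202 0.208]
side -0.03 37 [0.104 0.193 0.203]
side -0.01 48 [0.104 0.197 0.204]
side 0.01 130 [0.116 0.193 0.218]
side 0.03 104 [0.124 0.198 0.223]
side 0.05 50 [0.121 0.181 0.222]
side 0.07 18 [0.129 0.142 0.221]
top -0.11 39 [0.034 0.155 0.205]
top -0.09 330 [0.065 0.204 0.206]
top -0.07 320 [0.069 0.204 0.207]
top -0.05 308 [0.078 0.204 0.206]
top -0.03 38 [0.105 0.107 0.2  ]
top -0.01 170 [0.104 0.151 0.202]
top 0.01 173 [0.107 0.177 0.213]
top 0.03 95 [0.127 0.215 0.224]
top 0.05 28 [0.127 0.216 0.224]
d [-0.34666758  0.93798805 -0.        ] grasp [0.46365572 0.20807977 0.10478048]
[ 0.39942599 -0.406018    0.38744886]
```

View pics/f.png

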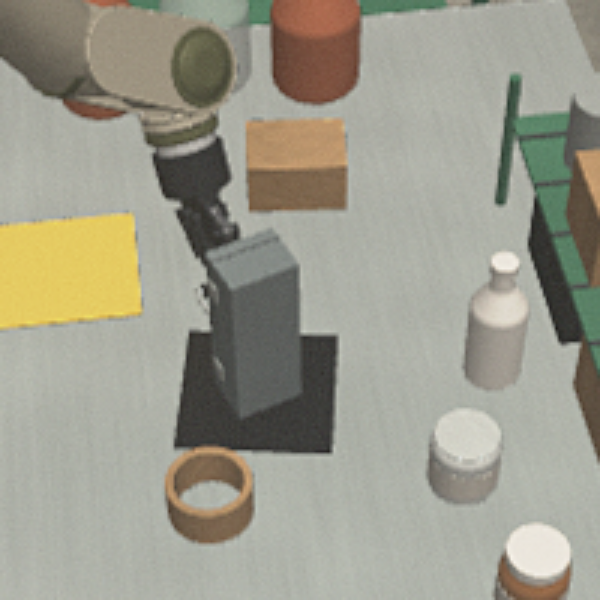

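The case stands upright near the middle of the mat, its base at about (245,400) in the crop. I'll open the fingers part way and back out along the tool axis.

Call:
jog_arm --plan "0 0 0 0 0.05 -0.09 255;0 0 0 0 0 0 240;0 0 0 0 0 0 220;0 0 0 0 0 0 200;0 0 0 0 0 0 185;0 0 0 0 0 0 172;0 0 0 0 0 0 172;0 0 0 0 0 0 172;0 0 0 0 0 0 172" --grip_force 20

```text
time_s: 14.68
position: [0.4656, 0.2002, 0.0884]
tool_rot: [[-0.938, -0.306, 0.162], [-0.347, 0.828, -0.44], [0.0, -0.469, -0.883]]
ft_force: [-0.7, 0.3, -0.6]
grip_width: 0.0277
gripper_force: 0.0
```

Call:
jog_arm --plan "0 0 0 0 0 -0.5 172;0 0 0 0 0 -1 172;0 0 0 0 0 -1 172;0 0 0 0 0 -1.5 172;0 0 0 0 0 -2 172;0 0 0 0 0 -3 172;0 0 0 0 0 -3 172;0 0 0 0 0 -3 172;0 0 0 0 0 0 172;0 0 0 0 0 0 172"

```text
time_s: 15.52
position: [0.4411, 0.2674, 0.2227]
tool_rot: [[-0.937, -0.306, 0.166], [-0.348, 0.829, -0.438], [-0.004, -0.469, -0.883]]
ft_force: [-0.7, 0.5, -0.3]
grip_width: 0.0279
gripper_force: 0.0
```

Run:
```python
from h import *
im=imaging.get_image("side");cv2.imwrite("pics/g.png",cv2.resize(im["pixels"][70:270,180:380,::-1],(600,600)))
im=imaging.get_image("top");P=pts(im)
m=(np.linalg.norm(P[...,:2]-[.488,.14],axis=-1)<.08)&(P[...,2]>.19)&(P[...,2]<.215)
print(P[m].mean(0),P[m][:,2].std(),cv2.minAreaRect((P[m][:,:2]*1000).astype(np.float32)));print(env.observe()["ft_force"])
```

```text
[0.48641741 0.14162266 0.20409279] 0.0022812104823634505 ((487.78619384765625, 142.38650512695312), (77.53922271728516, 60.8855094909668), 20.799379348754883)
[-0.16711751 -0.16489616 -0.30460669]
```

View pics/g.png

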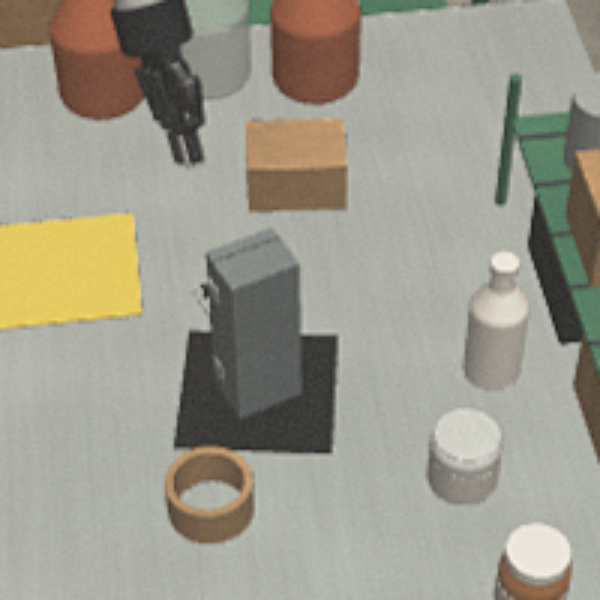

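The case stands free at the centre of the mat, the gripper is clear at about (185,160) in the crop, and the bystanders in view look undisturbed.

```bash
python3 -c "
from rig import job
print(job.close_job())"
```

```text
the job is handed in; nothing more can be done
None
```

The case stands upright on the black mat with its heavy end down; the gripper has let go and is clear, the other stock looked undisturbed in the last pictures, and the job is handed in at about 15.6 s on the robot's clock.

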